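# Scan the job on, hang the pad eyes on the latched rack, scan the job off

## Robot

A 6-joint arm with a two-finger parallel gripper is mounted at the origin on a cart in front of the work surface, level with it; the furniture and walls round the work are solid. World frame = base frame: x ahead of the robot, y to its left, z up, the work surface at z = 0. Lengths are in m, angles in rad, forces in N, time in s.
With the tool pointing down it reaches from about 0.35 to 0.8 m from the base axis. Payload 7.3 kg.
Tool frame: the origin (TCP) lies between the finger pads; the fingertips stand 25 mm ahead of it and the grasp point (between the pads) lies 6 mm ahead of it (r.tip_extent is the distance from the TCP to the fingertips, in m); z points along the fingers, y is the line along which they close (so a half turn about z gives the same grasp; the last joint's range is limited). The gripper opens to 85 mm and grips with 20 to 120 N. Pads are 22 mm wide; open, the fingers measure 114 mm over their backs; the gripper's body (76 mm by 85 mm) begins 54 mm behind the grasp point. The pads swing forward as they close: fully open they stand 13 mm farther back than shut.
Start: joints at [-1.356, 0.342, 1.524, -0, 1.275, -0.146], TCP at [0.185, -0.491, 0.256] pointing down, gripper open.
Joint ranges: [-2.53, 2.53], [-0.77, 2.02], [0.04, 2.7], [-1, 4.14], [0.28, 2.66], [-3.11, 3.11]. Speed limits (rad/s): [2.57, 2.57, 3.14, 3.14, 3.14, 3.14].

## Interface

Orientations are given as a unit quaternion [x, y, z, w].
In Python, from workcell import r, command_gripper, optics gives the robot as it stands. The module is installed in compiled form; this text tells all that it offers. Calls block until the motion is done:
- r.reach(position, orientation): joint-space move of the TCP to a pose.
- r.move_straight(position, orientation=None, speed=0.15, max_force=None): straight line of the TCP; orientation=None keeps the orientation; speed is the mean speed in m/s. With max_force (N) it stops when the force on the tool has changed by that much, and returns True; else False.
- r.movej(angles): joint-space move.
- command_gripper(opening, force=None): finger opening in m; force is the grip in N (None keeps the last); returns when the fingers have stopped.
- r.hold(seconds).
- r.solve_ik(position, orientation): joint angles nearest the present ones, or None.
- r.read_state(): the state.
- optics.get_image(name): name is "scene" or "top" or "wrist"; returns (picture, depth): 400x640x3 uint8, red, green, blue; 400x640 float32, m along the optical axis (not along the pixel's ray), 0 where there is no reading.
- optics.camera_model(name): a dict with "K" (3x3 intrinsics, pixels), "R" (3x3) and "t" (3): a world point X has camera coordinates R X + t; the wrist camera has in their place "tool_from_camera" (4x4, takes a point from camera to tool coordinates, whose origin is the TCP and whose axes are the flange's). Camera axes: x right, y down, z forward; pixel columns grow to the right and rows downward; lengths in m; the calibration is good to about 2 mm. The wrist camera is an equidistant fisheye: a pixel r from the principal point sees the ray r / f radians off the axis. A picture is of the moment at which its call begins: read the wrist's pose just before it. camera_model takes no time and is no camera call.
A pose or a line that the arm cannot do raises r.PlanningError and nothing moves.
- r.finish_job(): hands the job in; it is judged then, once.
The state is a dict: "time_s": time; "joint_positions": joint angles; "dq": joint speeds; "tau": joint torques, N m; "eef_pos": TCP position; "eef_rot": TCP orientation; "contact_force": force on the tool from outside, world axes, zero at the start; "torque": the same for the moment, N m; "grip_width": finger opening in m; "grip_force": force on a finger pad.
Only numpy, scipy, OpenCV 4.12 (cv2) and the standard library are available. Lean on these libraries where they do the work, as an engineer would, in place of code of your own. Each camera call takes 0.05 s, during which the arm holds its last target. There are 200 camera calls.

## Task

Clock the job on: take the barcode scanner by its barrel, hold it upright and still about a hand's width (100 to 150 mm) in front of the label on the stand, pointing square at the middle of the label, for about three seconds, and stand it upright in the middle of its mat again. Then hang every pad eye that is on the table by its hole on the rack, each on a peg of its own, pushed in past the peg's keeper flap so that the flap lifts and drops down again behind it. When all hang latched, clock the job off by scanning the label once more in the same way and stand the scanner back in the middle of its mat; leave the tape measure and the chalk holder alone.

Things in the scene. Friction and masses are not known exactly. Their poses are not given: they have to be found in the camera images.
- pad_eye_1: steel pad eye, 300 g (one of 2 to 4 alike; may be absent), stands upright. Origin under the foot's centre. Foot 50 (own x) x 58 (y) x 12 mm; eye plate 10 mm thick (faces to own +-x), 54 wide, to height 87; on it a grip tab 30 wide (y), 10 thick (x), height 87 to 117: pinch it from above across its thickness. Front and back alike
- eye_1 (a point): centre of pad_eye_1's round hole, 34 mm across, running along own x, 60 mm above the underside; solid above the hole; axes as its body
- pad_eye_2: steel pad eye, 300 g (one of 2 to 4 alike; may be absent), stands upright. Origin under the foot's centre. Foot 50 (own x) x 58 (y) x 12 mm; eye plate 10 mm thick (faces to own +-x), 54 wide, to height 87; on it a grip tab 30 wide (y), 10 thick (x), height 87 to 117: pinch it from above across its thickness. Front and back alike
- eye_2 (a point): centre of pad_eye_2's round hole, 34 mm across, running along own x, 60 mm above the underside; solid above the hole; axes as its body
- pad_eye_3: steel pad eye, 300 g (one of 2 to 4 alike; may be absent), stands upright. Origin under the foot's centre. Foot 50 (own x) x 58 (y) x 12 mm; eye plate 10 mm thick (faces to own +-x), 54 wide, to height 87; on it a grip tab 30 wide (y), 10 thick (x), height 87 to 117: pinch it from above across its thickness. Front and back alike
- eye_3 (a point): centre of pad_eye_3's round hole, 34 mm across, running along own x, 60 mm above the underside; solid above the hole; axes as its body
- pad_eye_4: steel pad eye, 300 g (one of 2 to 4 alike; may be absent), stands upright. Origin under the foot's centre. Foot 50 (own x) x 58 (y) x 12 mm; eye plate 10 mm thick (faces to own +-x), 54 wide, to height 87; on it a grip tab 30 wide (y), 10 thick (x), height 87 to 117: pinch it from above across its thickness. Front and back alike
- eye_4 (a point): centre of pad_eye_4's round hole, 34 mm across, running along own x, 60 mm above the underside; solid above the hole; axes as its body
- rack: fixed rack: 16 mm square steel rail, 400 mm along own y, its axis 185 mm above the table, on posts at own y = +-192 with 120 mm feet; four level pegs, 10 mm round, stick out of it to own -x (to the robot) at own y = 150, 50, -50, -150, rounded tips 78 mm from the rail's axis. Origin on the table under the rail's middle
- peg_1 (a point): point on peg 1's axis where its keeper flap pivots (peg 1 leftmost, +y). Axes as the rack's: +x runs inward along the peg to the rail's face 50 mm on; peg tip at x = -20 mm; peg radius 5. An eye at rest on the peg has its hole centre 12 mm below the peg axis
- flap_1 (a joint): keeper flap of peg 1, rad: 0 = hangs down, grows (to 1.45) as its end swings inward and up; cannot swing outward; falls by its own weight (40 g). Tongue 12 wide, 4 thick, to 34 mm below the peg axis: an eye slid inward along the peg lifts it with the hole's lower rim. With hole and peg concentric it drops behind the eye when the hole centre is about 36 mm past the pivot; plate meets rail at 45
- peg_2 (a point): point on peg 2's axis where its keeper flap pivots (peg 1 leftmost, +y). Axes as the rack's: +x runs inward along the peg to the rail's face 50 mm on; peg tip at x = -20 mm; peg radius 5. An eye at rest on the peg has its hole centre 12 mm below the peg axis
- flap_2 (a joint): keeper flap of peg 2, rad: 0 = hangs down, grows (to 1.45) as its end swings inward and up; cannot swing outward; falls by its own weight (40 g). Tongue 12 wide, 4 thick, to 34 mm below the peg axis: an eye slid inward along the peg lifts it with the hole's lower rim. With hole and peg concentric it drops behind the eye when the hole centre is about 36 mm past the pivot; plate meets rail at 45
- peg_3 (a point): point on peg 3's axis where its keeper flap pivots (peg 1 leftmost, +y). Axes as the rack's: +x runs inward along the peg to the rail's face 50 mm on; peg tip at x = -20 mm; peg radius 5. An eye at rest on the peg has its hole centre 12 mm below the peg axis
- flap_3 (a joint): keeper flap of peg 3, rad: 0 = hangs down, grows (to 1.45) as its end swings inward and up; cannot swing outward; falls by its own weight (40 g). Tongue 12 wide, 4 thick, to 34 mm below the peg axis: an eye slid inward along the peg lifts it with the hole's lower rim. With hole and peg concentric it drops behind the eye when the hole centre is about 36 mm past the pivot; plate meets rail at 45
- peg_4 (a point): point on peg 4's axis where its keeper flap pivots (peg 1 leftmost, +y). Axes as the rack's: +x runs inward along the peg to the rail's face 50 mm on; peg tip at x = -20 mm; peg radius 5. An eye at rest on the peg has its hole centre 12 mm below the peg axis
- flap_4 (a joint): keeper flap of peg 4, rad: 0 = hangs down, grows (to 1.45) as its end swings inward and up; cannot swing outward; falls by its own weight (40 g). Tongue 12 wide, 4 thick, to 34 mm below the peg axis: an eye slid inward along the peg lifts it with the hole's lower rim. With hole and peg concentric it drops behind the eye when the hole centre is about 36 mm past the pivot; plate meets rail at 45
- scanner: self-standing barcode scanner, 350 g: foot 80 x 62 x 24 mm, handle 34 x 28, on top a level barrel from own x = -50 to +60, 36 mm wide (y), height 85 to 125: pinch it from above across its width over the origin. Looks along own +x, z up. Origin under the foot's centre. Always on, no trigger to pull
- lens (a point): centre of the scanner's window, at the barrel's front end, 105 mm above its underside; looks along own +x
- mat: fixed rubber mat 130 x 110 x 3 mm where the scanner stands at the start; origin under its centre
- label (a point): centre of the striped barcode label, 140 mm above the table, on an upright plate 80 mm wide and 60 mm high (from 110 to 170 mm above the table) on a fixed stand; the label faces own -x (towards the robot), within about 20 degrees
- tape_measure: yellow pocket tape measure, 67 x 82 x 38 mm, lying on the table: not part of the job
- soapstone_holder: metal chalk holder, 147 mm, lying on the table: not part of the job
Mind the look-alikes: they are no part of the job. Leave any turquoise look-alike of the scanner alone.

How it is judged:
On the way, in this order (a step that is already met when the one before it is completed fails the run):
1. the held scanner points steadily at the middle of the label from 60 to 200 mm for 1.5 s (x of label in the frame of lens between 0.06 and 0.2 m and y of label in the frame of lens between -0.02 and 0.02 m and z of label in the frame of lens between -0.02 and 0.02 m and angle between the x axis of scanner and the x axis of label, either way round below 0.35 rad and contact force between scanner and the fingers above 1 N and linear speed of scanner below 0.025 m/s and angular speed of scanner below 0.15 rad/s), for 1.5 s.
2. the scanner stands upright on its mat, within 30 mm of its centre, let go (horizontal distance between scanner and mat below 0.03 m and height (world z) of scanner between 0 and 0.008 m and angle between scanner's own z axis and vertical below 0.1 rad and linear speed of scanner below 0.02 m/s and contact force between scanner and the fingers below 0.1 N), for 0.2 s.
3. every pad eye hangs on a peg behind its closed keeper flap, let go (((x of eye_1 in the frame of peg_1 between 0.006 and 0.052 m and y of eye_1 in the frame of peg_1 between -0.014 and 0.014 m and z of eye_1 in the frame of peg_1 between -0.022 and -0.004 m) or (x of eye_1 in the frame of peg_2 between 0.006 and 0.052 m and y of eye_1 in the frame of peg_2 between -0.014 and 0.014 m and z of eye_1 in the frame of peg_2 between -0.022 and -0.004 m) or (x of eye_1 in the frame of peg_3 between 0.006 and 0.052 m and y of eye_1 in the frame of peg_3 between -0.014 and 0.014 m and z of eye_1 in the frame of peg_3 between -0.022 and -0.004 m) or (x of eye_1 in the frame of peg_4 between 0.006 and 0.052 m and y of eye_1 in the frame of peg_4 between -0.014 and 0.014 m and z of eye_1 in the frame of peg_4 between -0.022 and -0.004 m)) and ((x of eye_2 in the frame of peg_1 between 0.006 and 0.052 m and y of eye_2 in the frame of peg_1 between -0.014 and 0.014 m and z of eye_2 in the frame of peg_1 between -0.022 and -0.004 m) or (x of eye_2 in the frame of peg_2 between 0.006 and 0.052 m and y of eye_2 in the frame of peg_2 between -0.014 and 0.014 m and z of eye_2 in the frame of peg_2 between -0.022 and -0.004 m) or (x of eye_2 in the frame of peg_3 between 0.006 and 0.052 m and y of eye_2 in the frame of peg_3 between -0.014 and 0.014 m and z of eye_2 in the frame of peg_3 between -0.022 and -0.004 m) or (x of eye_2 in the frame of peg_4 between 0.006 and 0.052 m and y of eye_2 in the frame of peg_4 between -0.014 and 0.014 m and z of eye_2 in the frame of peg_4 between -0.022 and -0.004 m)) and ((x of eye_3 in the frame of peg_1 between 0.006 and 0.052 m and y of eye_3 in the frame of peg_1 between -0.014 and 0.014 m and z of eye_3 in the frame of peg_1 between -0.022 and -0.004 m) or (x of eye_3 in the frame of peg_2 between 0.006 and 0.052 m and y of eye_3 in the frame of peg_2 between -0.014 and 0.014 m and z of eye_3 in the frame of peg_2 between -0.022 and -0.004 m) or (x of eye_3 in the frame of peg_3 between 0.006 and 0.052 m and y of eye_3 in the frame of peg_3 between -0.014 and 0.014 m and z of eye_3 in the frame of peg_3 between -0.022 and -0.004 m) or (x of eye_3 in the frame of peg_4 between 0.006 and 0.052 m and y of eye_3 in the frame of peg_4 between -0.014 and 0.014 m and z of eye_3 in the frame of peg_4 between -0.022 and -0.004 m)) and ((x of eye_4 in the frame of peg_1 between 0.006 and 0.052 m and y of eye_4 in the frame of peg_1 between -0.014 and 0.014 m and z of eye_4 in the frame of peg_1 between -0.022 and -0.004 m) or (x of eye_4 in the frame of peg_2 between 0.006 and 0.052 m and y of eye_4 in the frame of peg_2 between -0.014 and 0.014 m and z of eye_4 in the frame of peg_2 between -0.022 and -0.004 m) or (x of eye_4 in the frame of peg_3 between 0.006 and 0.052 m and y of eye_4 in the frame of peg_3 between -0.014 and 0.014 m and z of eye_4 in the frame of peg_3 between -0.022 and -0.004 m) or (x of eye_4 in the frame of peg_4 between 0.006 and 0.052 m and y of eye_4 in the frame of peg_4 between -0.014 and 0.014 m and z of eye_4 in the frame of peg_4 between -0.022 and -0.004 m)) and value of joint each of flap_1, flap_2, flap_3, flap_4 below 0.12 rad and contact force between each of pad_eye_1, pad_eye_2, pad_eye_3, pad_eye_4 and the fingers below 0.1 N), for 0.3 s.
4. the held scanner points steadily at the middle of the label from 60 to 200 mm for 1.5 s (all of step 1), for 1.5 s.
At the end, for the whole second after the job is handed in: Each pad eye hangs on its own peg between flap and rail (hole centre 6 to 52 mm inward of the pivot, within 14 mm sideways, 4 to 22 mm below the peg axis); all flaps hang down (under 0.12 rad); the scanner stands upright within 30 mm of the mat centre (((x of eye_1 in the frame of peg_1 between 0.006 and 0.052 m and y of eye_1 in the frame of peg_1 between -0.014 and 0.014 m and z of eye_1 in the frame of peg_1 between -0.022 and -0.004 m) or (x of eye_1 in the frame of peg_2 between 0.006 and 0.052 m and y of eye_1 in the frame of peg_2 between -0.014 and 0.014 m and z of eye_1 in the frame of peg_2 between -0.022 and -0.004 m) or (x of eye_1 in the frame of peg_3 between 0.006 and 0.052 m and y of eye_1 in the frame of peg_3 between -0.014 and 0.014 m and z of eye_1 in the frame of peg_3 between -0.022 and -0.004 m) or (x of eye_1 in the frame of peg_4 between 0.006 and 0.052 m and y of eye_1 in the frame of peg_4 between -0.014 and 0.014 m and z of eye_1 in the frame of peg_4 between -0.022 and -0.004 m)) and ((x of eye_2 in the frame of peg_1 between 0.006 and 0.052 m and y of eye_2 in the frame of peg_1 between -0.014 and 0.014 m and z of eye_2 in the frame of peg_1 between -0.022 and -0.004 m) or (x of eye_2 in the frame of peg_2 between 0.006 and 0.052 m and y of eye_2 in the frame of peg_2 between -0.014 and 0.014 m and z of eye_2 in the frame of peg_2 between -0.022 and -0.004 m) or (x of eye_2 in the frame of peg_3 between 0.006 and 0.052 m and y of eye_2 in the frame of peg_3 between -0.014 and 0.014 m and z of eye_2 in the frame of peg_3 between -0.022 and -0.004 m) or (x of eye_2 in the frame of peg_4 between 0.006 and 0.052 m and y of eye_2 in the frame of peg_4 between -0.014 and 0.014 m and z of eye_2 in the frame of peg_4 between -0.022 and -0.004 m)) and ((x of eye_3 in the frame of peg_1 between 0.006 and 0.052 m and y of eye_3 in the frame of peg_1 between -0.014 and 0.014 m and z of eye_3 in the frame of peg_1 between -0.022 and -0.004 m) or (x of eye_3 in the frame of peg_2 between 0.006 and 0.052 m and y of eye_3 in the frame of peg_2 between -0.014 and 0.014 m and z of eye_3 in the frame of peg_2 between -0.022 and -0.004 m) or (x of eye_3 in the frame of peg_3 between 0.006 and 0.052 m and y of eye_3 in the frame of peg_3 between -0.014 and 0.014 m and z of eye_3 in the frame of peg_3 between -0.022 and -0.004 m) or (x of eye_3 in the frame of peg_4 between 0.006 and 0.052 m and y of eye_3 in the frame of peg_4 between -0.014 and 0.014 m and z of eye_3 in the frame of peg_4 between -0.022 and -0.004 m)) and ((x of eye_4 in the frame of peg_1 between 0.006 and 0.052 m and y of eye_4 in the frame of peg_1 between -0.014 and 0.014 m and z of eye_4 in the frame of peg_1 between -0.022 and -0.004 m) or (x of eye_4 in the frame of peg_2 between 0.006 and 0.052 m and y of eye_4 in the frame of peg_2 between -0.014 and 0.014 m and z of eye_4 in the frame of peg_2 between -0.022 and -0.004 m) or (x of eye_4 in the frame of peg_3 between 0.006 and 0.052 m and y of eye_4 in the frame of peg_3 between -0.014 and 0.014 m and z of eye_4 in the frame of peg_3 between -0.022 and -0.004 m) or (x of eye_4 in the frame of peg_4 between 0.006 and 0.052 m and y of eye_4 in the frame of peg_4 between -0.014 and 0.014 m and z of eye_4 in the frame of peg_4 between -0.022 and -0.004 m)) and value of joint each of flap_1, flap_2, flap_3, flap_4 below 0.12 rad and horizontal distance between scanner and mat below 0.03 m and height (world z) of scanner between 0 and 0.008 m and angle between scanner's own z axis and vertical below 0.1 rad and linear speed of scanner below 0.02 m/s); the robot touches nothing.
It fails at once if a bystander (tape measure, chalk holder) is moved by more than 40 mm (distance of any of tape_measure, soapstone_holder from where it was at the start of the episode above 0.04 m).
Of pad_eye_1, pad_eye_2, pad_eye_3, pad_eye_4 only 2 to 4 are there at a start; the rules pass over those that are not, and their reading is None.
At some moment in a run one of pad_eye_1, pad_eye_2, pad_eye_3, pad_eye_4, scanner may be knocked a few centimetres aside while the robot is not near it.
It also fails if it takes over 210 s, if anything falls off the work surface, if the arm or the gripper's body presses on something with over 40 N, if the wrist force passes 120 N, or if a joint passes its speed limit or range.

## Working session

There is one attempt and no reset: what is moved stays moved. The work goes in short steps, each a Python script; the robot and the scene stay as the last script left them, time stands still between calls to the robot, and variables do not carry over. Pictures are saved under pics/ and viewed, at most 14 in all, crops included, and the job is handed in when it is done.

```bash
mkdir -p pics
python3 - <<'E'
from workcell import r, command_gripper, optics
import cv2,numpy as np
for n in("scene","top"):
    p,d=optics.get_image(n); cv2.imwrite(f"pics/{n}0.png",p[:,:,::-1]); np.savez(f"{n}0.npz",p=p,d=d)
    c=optics.camera_model(n); print(n,c)
    print((d>0).mean(), d[d>0].min(), d.max())
print(optics.camera_model("wrist")); s=r.read_state(); print(s['eef_rot'],s['grip_width'],r.tip_extent,s['time_s'])
E
```

```text
scene {'K': array([[397.39008399,   0.        , 310.75942274],
       [  0.        , 397.39008399, 208.11499972],
       [  0.        ,   0.        ,   1.        ]]), 'R': array([[-0.74422873, -0.66792154, -0.00209956],
       [-0.49786441,  0.5568333 , -0.66488172],
       [ 0.44525793, -0.49377879, -0.7469457 ]]), 't': array([0.440243  , 0.36651346, 0.83037119])}
0.995671875 0.43072066 3.999698
top {'K': array([[372.75576281,   0.        , 314.00459712],
       [  0.        , 372.75576281, 202.49354816],
       [  0.        ,   0.        ,   1.        ]]), 'R': array([[-0.01962692, -0.99926647, -0.03288317],
       [-0.98865723,  0.02429578, -0.14821134],
       [ 0.14890155,  0.02960125, -0.98840887]]), 't': array([0.06660755, 0.55283088, 0.89411366])}
0.9960625 0.42429778 1.9579672
{'K': array([[309.70691629,   0.        , 318.05193022],
       [  0.        , 309.70691629, 203.19909617],
       [  0.        ,   0.        ,   1.        ]]), 'tool_from_camera': array([[ 5.39616777e-04, -9.63375827e-01, -2.68154292e-01,
         6.80182826e-02],
       [ 9.99999614e-01,  3.33739413e-04,  8.13338036e-04,
         4.54275509e-04],
       [-6.94056547e-04, -2.68154627e-01,  9.63375635e-01,
        -1.16569111e-01],
       [ 0.00000000e+00,  0.00000000e+00,  0.00000000e+00,
         1.00000000e+00]])}
[ 9.83771559e-01  1.79424288e-01 -3.67568612e-05 -6.65580186e-04] 0.08493517053788897 0.025 0.1
```

View pics/scene0.png

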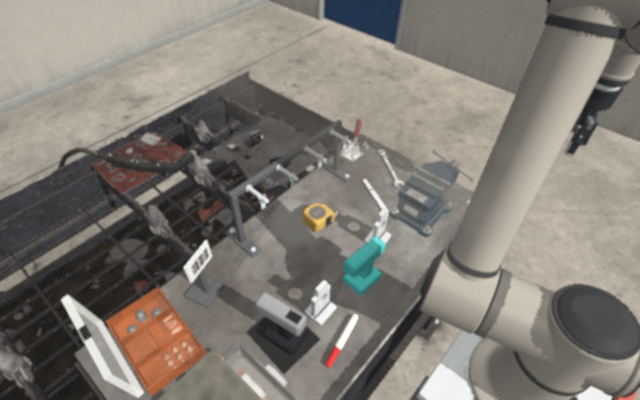

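View pics/top0.png

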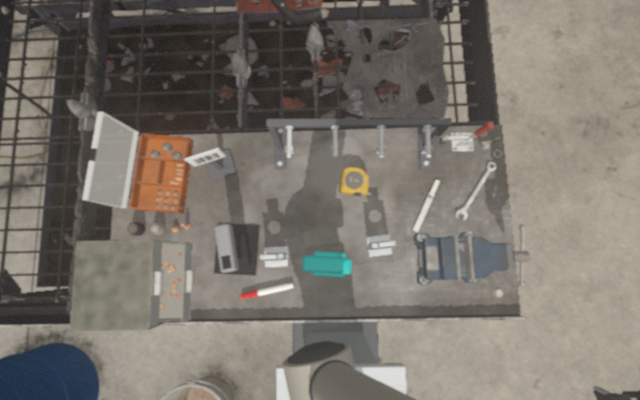

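The top view shows pad eyes at about (275,257) and (380,245) and the grey scanner on its mat at (227,248). The turquoise look-alike is at (327,264), the tape at (354,181), the label at (207,158) and the rack rail at rows 120–125 with pegs at columns 290, 335, 380 and 425. The white and red thing at (462,138) looks like a toggle clamp. I'll measure next.

```bash
cat > h.py <<'E'
from workcell import r, command_gripper, optics
import cv2,numpy as np
from scipy.spatial.transform import Rotation as Ro
def cloud(n,d):
    c=optics.camera_model(n);K=c['K'];v,u=np.mgrid[0:d.shape[0],0:d.shape[1]]
    P=np.stack([(u-K[0,2])/K[0,0]*d,(v-K[1,2])/K[1,1]*d,d],-1)
    W=(P-c['t'])@c['R']; W[d<=0]=np.nan; return W
def grab(n):
    p,d=optics.get_image(n); return p,d,cloud(n,d)
def rect(W,box,z0,z1,off=(0,0)):
    """min-area rect of points in the pixel box u0,u1,v0,v1 with z in z0..z1"""
    S=W[box[2]:box[3],box[0]:box[1]].reshape(-1,3); S=S[(S[:,2]>z0)&(S[:,2]<z1)]
    return S
def mar(S):
    (c,s,a)=cv2.minAreaRect((S[:,:2]*1000).astype(np.float32)); return np.round(c,1),np.round(s,1),round(a,1)
E
python3 - <<'E'
from h import *
D={n:np.load(n+"0.npz") for n in("scene","top")}
T=cloud("top",D["top"]["d"]); S=cloud("scene",D["scene"]["d"])
tab=T[270:300,300:420,2]; print("table z top",np.nanmedian(tab))
for nm,b,zs in [("eyeA",(255,300,235,275),[(90,125),(75,125),(5,20)]),("eyeB",(360,405,225,265),[(90,125),(75,125),(5,20)]),
  ("scan",(210,245,215,275),[(110,135),(20,32)]),("mat",(205,265,215,285),[(1.5,7)]),("rail",(262,440,112,135),[(180,200)]),("pegs",(275,440,128,170),[(175,200)]),
  ("label",(180,240,140,185),[(105,180),(2,60)]),("clamp",(440,500,115,160),[(5,300)])]:
    for z0,z1 in zs:
        q=rect(T,b,z0/1e3,z1/1e3)
        print(nm,z0,z1,len(q), mar(q) if len(q)>3 else'', np.round(np.nanmedian(q,0)*1000,1) if len(q) else '', q[:,2].max() if len(q) else '')
for nm,b,zs in [("eyeA",(300,345,275,325),[(90,125),(75,125)]),("eyeB",(355,400,175,245),[(90,125),(75,125)]),("scan",(245,320,285,345),[(110,135),(85,128)]),("label",(180,220,235,285),[(112,170)]),("rail",(225,350,110,210),[(178,200)]),("pegs",(240,350,125,215),[(170,185)])]:
    for z0,z1 in zs:
        q=rect(S,b,z0/1e3,z1/1e3); print("S",nm,z0,z1,len(q), mar(q) if len(q)>3 else'', np.round(np.nanmedian(q,0)*1000,1) if len(q) else '')
        if nm=="label":
            m=q.mean(0);u,s,vt=np.linalg.svd(q-m,full_matrices=False);print("label",m,vt[2],s, q.min(0),q.max(0))
a=cv2.resize(D["scene"]["p"][100:350,170:430,::-1],None,fx=3,fy=2.4,interpolation=3);a=cv2.resize(a,(780,600))
b=D["top"]["p"][105:305,190:510,::-1];b=cv2.resize(b,(800,500),interpolation=cv2.INTER_CUBIC)
cv2.imwrite("pics/sc.png",a);cv2.imwrite("pics/tc.png",b)
E
```

```text
table z top -0.0005506472037879562
eyeA 90 125 66 (array([422.6, 158.6]), array([37.4,  9.2]), 89.5) [422.5 152.3 116.4] 0.11926876534197299
eyeA 75 125 103 (array([422.7, 154.2]), array([52.3,  9.3]), 89.4) [422.5 149.7 114.9] 0.11926876534197299
eyeA 5 20 362 (array([432.3, 168.2]), array([86.6, 83.5]), 0.0) [417.7 155.   12.2] 0.018675611472911975
eyeB 90 125 68 (array([ 445.3, -107.9]), array([ 9.9, 29.4]), 5.9) [ 444.6 -106.3  116.9] 0.11974368377740083
eyeB 75 125 110 (array([ 445.4, -108.1]), array([ 9.9, 54.2]), 5.9) [ 444.7 -103.8  114.4] 0.11974368377740083
eyeB 5 20 353 (array([ 436.2, -109.2]), array([68.3, 58.4]), 5.3) [ 440.1 -106.9   12.3] 0.019968102236505685
scan 110 135 812 (array([444.5, 256.4]), array([110.7,  38. ]), 9.5) [443.6 253.2 127.2] 0.13287910049396626
scan 20 32 207 (array([441.4, 240.8]), array([79.3, 26.4]), 9.8) [452.7 241.2  27. ] 0.0314998503041184
mat 1.5 7 912 (array([443.6, 265. ]), array([180.2, 155.7]), 0.0) [442.5 229.2   3. ] 0.0069451179949317245
rail 180 200 1663 (array([697.8, -37.3]), array([375.3,  36.6]), 88.2) [703.8 -42.4 192.2] 0.19
[... 759 characters left out ...]
 -95.6]), array([ 41., 208.]), 20.4) [441.4 -94.8 106.9]
S scan 110 135 1001 (array([450.5, 221.4]), array([110.3, 113.9]), 10.8) [437.2 261.3 127. ]
S scan 85 128 886 (array([450.5, 221.4]), array([110.3, 113.9]), 10.8) [434.4 265.6 124.1]
S label 112 170 509 (array([650.1, 301.3]), array([ 6.8, 80.4]), 16.6) [648.1 304.3 145.1]
label [0.64859059 0.30335487 0.14404261] [-0.95766062 -0.28735766  0.01765541] [0.52521957 0.37850197 0.02464639] [0.63762155 0.26301527 0.11229231] [0.66352057 0.3399539  0.16998231]
S rail 178 200 1511 (array([671.9, -45.5]), array([398.8,  87.4]), 88.6) [700.1 -10.3 190.4]
S pegs 170 185 280 (array([665. , -57.9]), array([372.1,  75.2]), 89.1) [696.2 -55.  181.5]
```

View pics/tc.png

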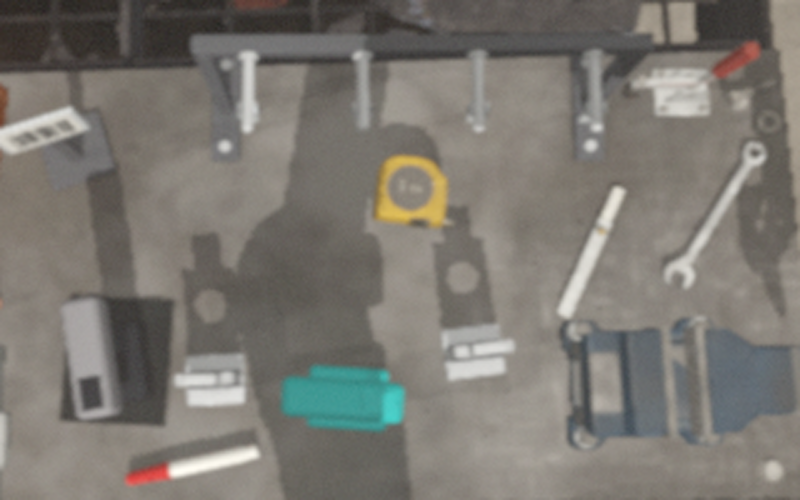

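View pics/sc.png

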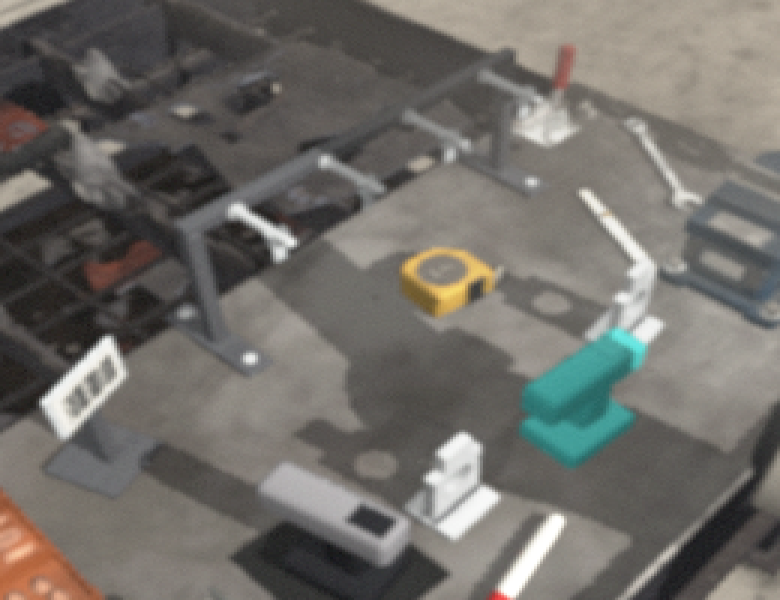

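The crops confirm two pad eyes. The grey scanner looks away from the robot: the barrel centre sits about 5 mm ahead of the foot centre, which fits own +x pointing forward. Next I'll refine the rack, pegs and mat, then grasp the scanner.

Run:
```python
from h import *
D={n:np.load(n+"0.npz") for n in("scene","top")}
for n in D:
    W=cloud(n,D[n]["d"]).reshape(-1,3); W=W[np.isfinite(W[:,0])]
    q=W[(W[:,2]>.186)&(W[:,2]<.199)&(W[:,0]>.68)&(W[:,0]<.73)&(abs(W[:,1]+.04)<.22)]
    # rail centre line: per y bin, mid of x extent
    ys=np.arange(-.24,.17,.02);X=[];Y=[]
    for y in ys:
        s=q[abs(q[:,1]-y)<.01]
        if len(s)>15: X.append((np.percentile(s[:,0],4)+np.percentile(s[:,0],96))/2);Y.append(y)
    f=np.polyfit(Y,X,1);print(n,"rail yaw deg",-np.degrees(np.arctan(f[0])),"x at y=-.04",np.polyval(f,-.04),"y ext",np.percentile(q[:,1],[.5,99.5]),np.median(q[:,2]))
    p=W[(W[:,2]>.180)&(W[:,2]<.196)&(W[:,0]>.61)&(W[:,0]<.685)]
    for y in (.11,.01,-.09,-.19):
        s=p[abs(p[:,1]-y)<.025]
        if len(s)>5: print(" peg",y,len(s),np.round([*s.mean(0),np.median(s[:,1]),np.percentile(s[:,0],2)],4), np.polyfit(s[:,0],s[:,1],1)[0])
p=D["top"]["p"].astype(int);W=cloud("top",D["top"]["d"])
m=((p.max(2)<85)&(W[...,2]<.008)&(W[...,2]>-.005)).astype(np.uint8);m[:, :205]=0;m[:,262:]=0;m[:210]=0;m[285:]=0
m=cv2.morphologyEx(m,cv2.MORPH_OPEN,np.ones((3,3)))
k,l,st,c=cv2.connectedComponentsWithStats(m);i=1+np.argmax(st[1:,4]);print(st[i],p[250,252],p[250,258])
s=W[l==i];print("mat",mar(s),s[:,2].mean(), s.min(0),s.max(0))
```

```text
scene rail yaw deg -1.4070283315761412 x at y=-.04 0.7041729956759378 y ext [-0.24109717  0.15163657] 0.1922910776516853
 peg 0.11 100 [0.657  0.1054 0.1882 0.1063 0.6339] -0.024629376953230094
 peg 0.01 93 [0.6545 0.0059 0.1879 0.0063 0.6302] -0.008478611690330956
 peg -0.09 88 [ 0.6537 -0.0937  0.1881 -0.0934  0.6289] -0.017838747336722943
 peg -0.19 88 [ 0.6529 -0.1935  0.1876 -0.1931  0.6257] 0.00036975168798826036
top rail yaw deg -1.329361690007393 x at y=-.04 0.7047145657946977 y ext [-0.24678887  0.14720521] 0.19243066203001655
 peg 0.11 127 [0.6574 0.1017 0.1886 0.1017 0.6342] -0.023591442449113802
 peg 0.01 135 [0.6566 0.0021 0.1884 0.0022 0.6316] -0.024831608063234336
 peg -0.09 136 [ 0.6557 -0.0975  0.1885 -0.0974  0.6291] -0.01857427905717749
 peg -0.19 149 [ 0.6534 -0.1973  0.1884 -0.1971  0.6267] -0.03283388346463407
[233 224  25  50 604] [74 70 67] [109 102  96]
mat (array([445. , 237.2]), array([ 64.5, 126.8]), 89.6) 0.0030546579147498944 [ 0.3814228   0.20470329 -0.00182746] [0.50855589 0.26907399 0.00766149]
```

```bash
cat >> h.py <<'E'
def ori(deg):  # tool down, tool x at yaw deg
    a=np.radians(deg); return Ro.from_matrix([[np.cos(a),np.sin(a),0],[np.sin(a),-np.cos(a),0],[0,0,-1]]).as_quat()
def st():
    s=r.read_state(); print("t%.1f"%s['time_s'],np.round(s['eef_pos'],4),"w%.4f gf%.1f"%(s['grip_width'],s['grip_force']),np.round(s['contact_force'],1)); return s
def find_scanner():
    p,d,W=grab("top"); q=W.reshape(-1,3)
    q=q[(q[:,2]>.117)&(q[:,2]<.133)&(abs(q[:,0]-.445)<.12)&(abs(q[:,1]-.255)<.085)]
    c,s,a=mar(q)
    if s[0]<s[1]: s=s[::-1];a=a-90
    a=(a+90)%180-90; print("scanner top",c,s,a); return c/1000-.005*np.array([np.cos(np.radians(a)),np.sin(np.radians(a))]),a
LAB=np.array([.649,.300]);LY=16.7;MAT=np.array([.444,.258])
def scan(lift=.149):
    o,a=find_scanner()
    command_gripper(.07); r.reach([*o,.28],ori(a)); r.move_straight([*o,.114],speed=.12); command_gripper(.02,40); s=st()
    if not .03<s['grip_width']<.042: print("BAD GRIP"); return o,a
    r.move_straight([*o,.155],speed=.08)
    u=np.array([np.cos(np.radians(LY)),np.sin(np.radians(LY))]); g=LAB-.185*u
    r.move_straight([*g,.111+.035],ori(LY),speed=.08); r.hold(.4); return o,a
def back(yaw=0):
    r.move_straight([*MAT,.155],ori(yaw),speed=.08); r.hold(.2)
    print("hit",r.move_straight([*MAT,.1145],speed=.03,max_force=8)); st()
    command_gripper(.07); r.move_straight([*MAT,.28],speed=.15); st()
E
python3 - <<'E'
from h import *
p=r.read_state()['eef_pos']; r.move_straight([p[0],p[1],.33])
scan(); st()
p,d,W=grab("scene"); cv2.imwrite("pics/s1.png",p[150:400,130:430][:,:,::-1].repeat(2,0).repeat(2,1))
q=W[250:345,220:330].reshape(-1,3);q=q[(q[:,2]>.13)&(q[:,2]<.165)&(q[:,0]<.56)&(q[:,0]>.4)]; print(q[:,2].max(),mar(q))
r.hold(2.7)
E
```

```text
scanner top [444.3 256.6] [110.4  37.3] 9.099999999999994
t5.8 [0.4396 0.2561 0.1144] w0.0357 gf40.7 [-0.6  1.1  3.4]
t7.5 [0.4717 0.247  0.1462] w0.0358 gf40.2 [ 0.4 -0.7 -3.7]
0.16364479958612752 (array([474. , 251.3]), array([109.8,  61.1]), 33.4)
```

View pics/s1.png

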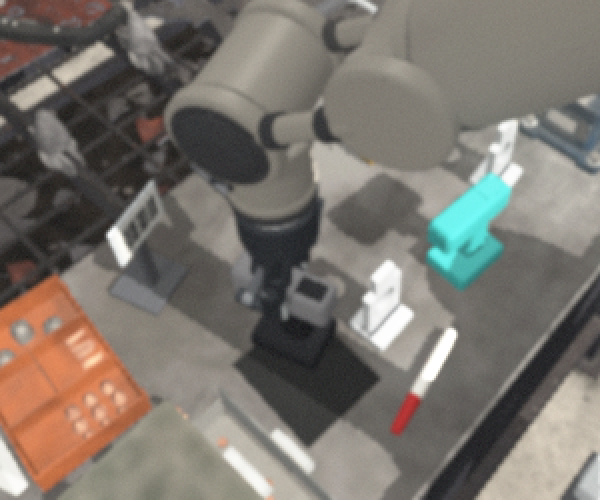

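The scanner is held upright in front of the label at crop (140,225), with the lens towards it. The bare mat shows corners at crop (235,365), (305,440) and (380,380). I'll check the mat centre by casting rays, then set the scanner back.

Run:
```python
from h import *
c=optics.camera_model("scene")
C=-c['R'].T@c['t']
P=[]
for u,v in((247.5,332.5),(282.5,370),(320,340)):
    d=c['R'].T@np.linalg.inv(c['K'])@[u,v,1]; P.append((C+d*(.003-C[2])/d[2])[:2])
P=np.array(P);m=(P[0]+P[2])/2;print(P,m,np.linalg.norm(np.diff(P,axis=0),axis=1))
if np.linalg.norm(m-MAT)<.012: back()
print(find_scanner())
```

```text
[[0.50860488 0.30755266]
 [0.39053423 0.31413214]
 [0.37438318 0.21095175]] [0.44149403 0.25925221] [0.11825383 0.10443681]
hit False
t12.5 [0.4441 0.258  0.1147] w0.0355 gf40.2 [ 0.7 -0.5 -3.6]
t14.1 [0.4436 0.2578 0.2791] w0.0699 gf0.0 [0.1 0.1 0.1]
scanner top [449.9 257.6] [109.   36.6] -0.20000000000000284
(array([0.44490003, 0.25761745]), -0.20000000000000284)
```

```bash
cat >> h.py <<'E'
RY=-1.4; RX=np.array([np.cos(np.radians(RY)),np.sin(np.radians(RY))]); RYv=np.array([-RX[1],RX[0]]); RO=np.array([.7045,-.0468])
def pivot(k): return RO+RYv*(.25-.1*k)-.058*RX
def find_eye(xy,rad=.06):
    p,d,W=grab("top"); q=W.reshape(-1,3); q=q[np.hypot(q[:,0]-xy[0],q[:,1]-xy[1])<rad]
    t=q[(q[:,2]>.108)&(q[:,2]<.123)]; w=q[(q[:,2]>.078)&(q[:,2]<.125)]
    t=t[np.hypot(*(t[:,:2]-np.median(t[:,:2],0)).T)<.022]
    c,s,_=mar(t); c2,s2,a=mar(w)
    if s2[0]>s2[1]: a-=90
    a=(a+90)%180-90; print("eye",c,s,c2,s2,a); return c/1000,a
def take(xy):
    c,a=find_eye(xy); command_gripper(.045); r.reach([*c,.22],ori(a+90)); r.move_straight([*c,.109],speed=.1)
    command_gripper(.0,60); s=st()
    if not .007<s['grip_width']<.014: print("BAD GRIP"); return False
    r.move_straight([*c,.29],speed=.15); return True
def hang(k):
    P=pivot(k); f=lambda s:P+RX*s
    pre=f(-.075); cur=r.read_state()['eef_pos']
    r.reach([pre[0],pre[1],.29],ori(RY+90)); r.move_straight([*pre,.234],speed=.12); r.hold(.2); st()
    p,d,W=grab("scene"); cv2.imwrite(f"pics/pre{k}.png",cv2.resize(p[90:250,200:400][:,:,::-1],(700,560),interpolation=2))
def push(k):
    P=pivot(k); f=lambda s:P+RX*s
    print("early hit",r.move_straight([*f(-.002),.234],speed=.06,max_force=10)); st()
    print("stop",r.move_straight([*f(.044),.234],speed=.05,max_force=10)); s=st()
    e=s['eef_pos'][:2]-.0015*RX; r.move_straight([*e,.234],speed=.03); r.hold(.4)
    print("down",r.move_straight([*e,.222],speed=.03,max_force=5)); st()
    p,d,W=grab("scene"); cv2.imwrite(f"pics/push{k}.png",cv2.resize(p[90:250,200:400][:,:,::-1],(700,560),interpolation=2))
E
python3 - <<'E'
from h import *
if take((.4226,.153)): hang(2)
E
```

```text
eye [422.6 154.3] [27.4  9. ] [422.7 154.1] [52.3  9.3] -0.5999999999999943
t17.8 [0.4227 0.1544 0.1093] w0.0094 gf62.6 [-0.5  1.2  1.7]
t20.9 [0.5732 0.0065 0.2351] w0.0090 gf61.7 [ 0.3 -0.3 -4.2]
```

View pics/pre2.png

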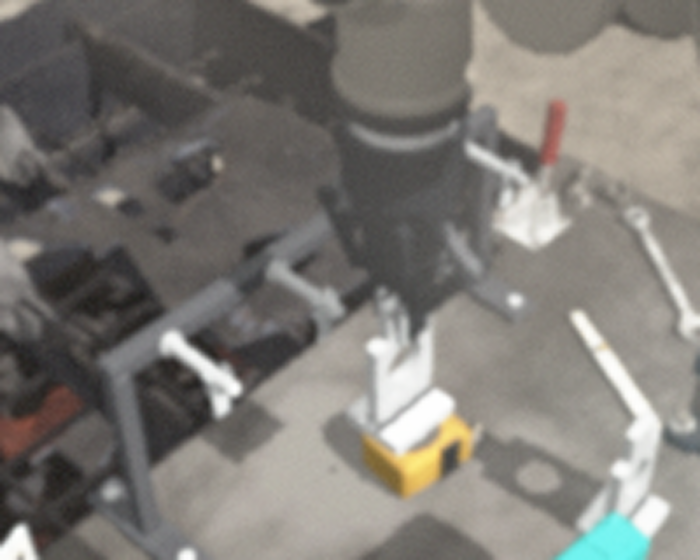

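The eye is held upright at about (405,370), in line with peg 2 at (275–335, 270–300) and clear of the tape measure. Pushing in, with a force guard.

Run:
```python
from h import *
push(2)
```

```text
early hit False
t22.3 [0.6455 0.0047 0.2341] w0.0092 gf61.8 [-0.3 -1.  -3.5]
stop False
t23.3 [0.6915 0.0036 0.234 ] w0.0093 gf61.9 [ 0.3  0.6 -3.5]
down True
t24.4 [0.6899 0.0036 0.2222] w0.0092 gf63.0 [ 0.6 -0.   5.3]
```

View pics/push2.png

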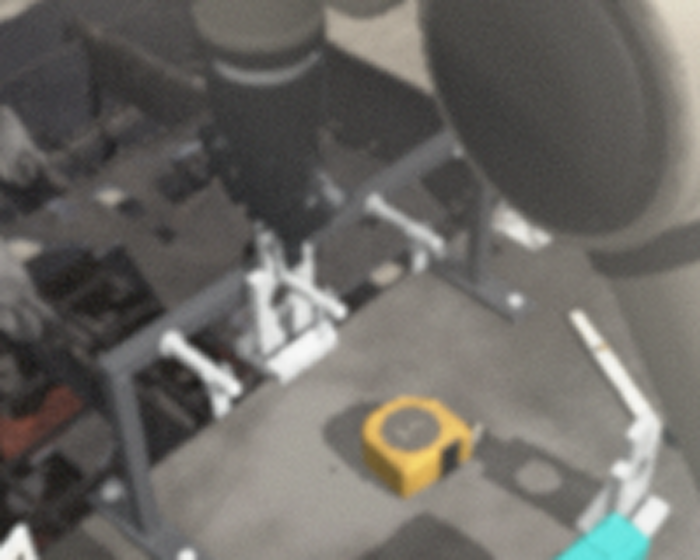

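Run:
```python
from h import *
command_gripper(.035); e=r.read_state()['eef_pos']; r.move_straight([e[0],e[1],.32],speed=.1); st()
r.move_straight([.5,-.0,.32],speed=.2)
p,d,W=grab("scene"); cv2.imwrite("pics/rel2.png",cv2.resize(p[130:220,220:340][:,:,::-1],(800,600),interpolation=2))
q=W.reshape(-1,3);m=(abs(q[:,1]-.004)<.03)&(q[:,0]>.6)&(q[:,0]<.72)&(q[:,2]>.1)&(q[:,2]<.24);print(m.sum())
t=q[m&(q[:,2]>.205)];print("tab",t.mean(0),t[:,2].max(),mar(t))
```

```text
t25.9 [0.6889 0.0038 0.3191] w0.0349 gf0.0 [-0.1  1.  -0. ]
846
tab [0.68874395 0.01045319 0.22044639] 0.23134226595897006 (array([690.2,   9.2]), array([31.3, 12.8]), 89.6)
```

View pics/rel2.png

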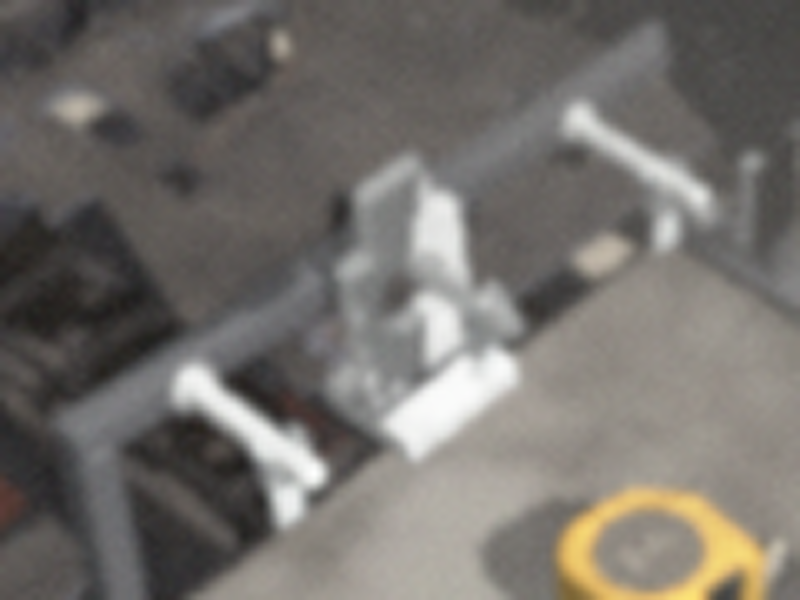

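The eye hangs on peg 2 with its tab at (410,200) and the peg end at (495,310). Whether the flap is down I'll check from depth, using peg 3's untouched flap as a reference.

Run:
```python
from h import *
for n in("scene","top"):
    p,d,W=grab(n); q=W.reshape(-1,3)
    for k in(1,2,3):
        P=pivot(k); l=(q[:,:2]-P); x=l@RX; y=l@RYv; z=q[:,2]-.185
        m=(abs(y-(.002 if n=="scene" else -.002))<.012)&(x>-.03)&(x<.03)
        print(n,k,"tongue",[int((m&(x>-.008)&(x<.01)&(z>a)&(z<=a+.006)).sum()) for a in(-.036,-.03,-.024,-.018,-.012)],"above peg",int((m&(z>.008)).sum()),"inner",[int((m&(x>a)&(x<=a+.006)&(z>-.034)&(z<-.008)).sum()) for a in(-.018,-.012,-.006,0,.006,.012,.018,.024)])
print(r.read_state()['time_s'])
```

```text
scene 1 tongue [5, 7, 8, 3, 7] above peg 0 inner [0, 0, 4, 23, 1, 0, 0, 0]
scene 2 tongue [4, 8, 8, 5, 6] above peg 0 inner [0, 0, 5, 26, 0, 0, 0, 0]
scene 3 tongue [3, 5, 9, 5, 8] above peg 1 inner [0, 0, 5, 21, 0, 0, 0, 0]
top 1 tongue [0, 0, 0, 0, 0] above peg 0 inner [0, 0, 0, 0, 0, 0, 0, 0]
top 2 tongue [0, 0, 0, 0, 0] above peg 0 inner [0, 0, 0, 0, 0, 0, 0, 0]
top 3 tongue [0, 0, 0, 0, 0] above peg 0 inner [0, 0, 0, 0, 0, 0, 0, 0]
27.1917
```

Flap 2 matches its neighbours, so the first eye is latched. Now the second eye.

```bash
cat >> h.py <<'E'
def flaps():
    p,d,W=grab("scene"); q=W.reshape(-1,3)
    for k in(1,2,3,4):
        l=q[:,:2]-pivot(k); x=l@RX; y=l@RYv; z=q[:,2]-.185; m=abs(y-.002)<.012
        t=q[(abs(y-.004)<.022)&(x>-.02)&(x<.06)&(z>.022)&(z<.06)]
        print(k,"tongue",[int((m&(x>-.008)&(x<.01)&(z>a)&(z<=a+.006)).sum()) for a in(-.036,-.03,-.024,-.018,-.012)],"tab x past pivot",np.round(np.median((t[:,:2]-pivot(k))@RX)*1000,1) if len(t)>20 else None)
E
python3 - <<'E'
from h import *
r.reach([.5,.05,.32],ori(90))
if take((.4453,-.108)):
    hang(3); push(3); command_gripper(.035); e=r.read_state()['eef_pos']; r.move_straight([e[0],e[1],.32],speed=.1); r.move_straight([.5,.1,.32],ori(60),speed=.2); flaps(); st()
    p,d,W=grab("top"); cv2.imwrite("pics/top9.png",p[:,:,::-1]); find_scanner()
E
```

```text
eye [ 445.3 -107.9] [ 9.9 29.7] [ 445.4 -108.4] [ 9.9 54.1] 5.900000000000006
t30.3 [ 0.4453 -0.1079  0.1093] w0.0093 gf61.3 [-1.9 -0.4  3.3]
t33.0 [ 0.5707 -0.0937  0.2351] w0.0094 gf60.4 [-0.8  0.4 -3.4]
early hit False
t34.4 [ 0.6431 -0.0953  0.2341] w0.0091 gf60.4 [-0.2 -0.3 -2.4]
stop False
t35.5 [ 0.6891 -0.0964  0.234 ] w0.0096 gf60.4 [ 0.7 -0.9 -2.5]
down True
t36.6 [ 0.6875 -0.0964  0.222 ] w0.0089 gf61.7 [ 0.1 -0.4  4.1]
1 tongue [4, 7, 7, 6, 5] tab x past pivot None
2 tongue [5, 5, 9, 6, 6] tab x past pivot 39.6
3 tongue [0, 0, 0, 0, 0] tab x past pivot None
4 tongue [5, 5, 7, 5, 7] tab x past pivot None
t39.7 [0.5004 0.0995 0.3198] w0.0348 gf0.0 [-0.1 -0.1  0.3]
scanner top [403.2 234.9] [110.   36.2] -4.599999999999994
```

View pics/top9.png

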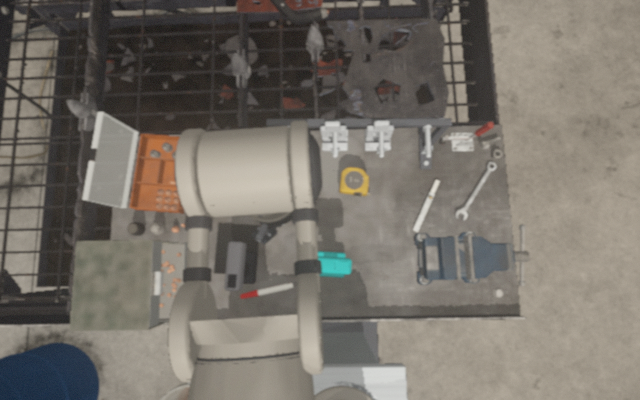

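Both eyes hang at (333,138) and (379,138), and the scanner has been knocked to about (0.398, 0.235). The arm is hiding flap 3, so I'll move aside, check it, then scan again.

Run:
```python
from h import *
r.reach([.3,-.35,.33],ori(40)); flaps(); find_scanner(); st()
```

```text
1 tongue [5, 5, 7, 6, 7] tab x past pivot None
2 tongue [4, 6, 9, 7, 5] tab x past pivot 39.2
3 tongue [2, 6, 5, 8, 4] tab x past pivot 39.5
4 tongue [4, 7, 7, 5, 7] tab x past pivot None
scanner top [403.2 234.8] [110.   36.9] -4.5
t41.7 [ 0.3006 -0.3495  0.33  ] w0.0350 gf0.0 [-0.   0.1  0.2]
```

Run:
```python
from h import *
o,a=scan(); s=st(); 
if .03<s['grip_width']<.042:
    p,d,W=grab("scene"); cv2.imwrite("pics/s2.png",p[150:400,130:430][:,:,::-1].repeat(2,0).repeat(2,1)); r.hold(2.8)
```

```text
scanner top [403.1 234.9] [110.1  37. ] -4.700000000000003
t46.2 [0.3984 0.2356 0.1144] w0.0354 gf40.7 [-0.7  2.4  3.9]
t48.4 [0.4717 0.2469 0.1461] w0.0355 gf40.2 [ 0.1  0.1 -4.2]
```

View pics/s2.png

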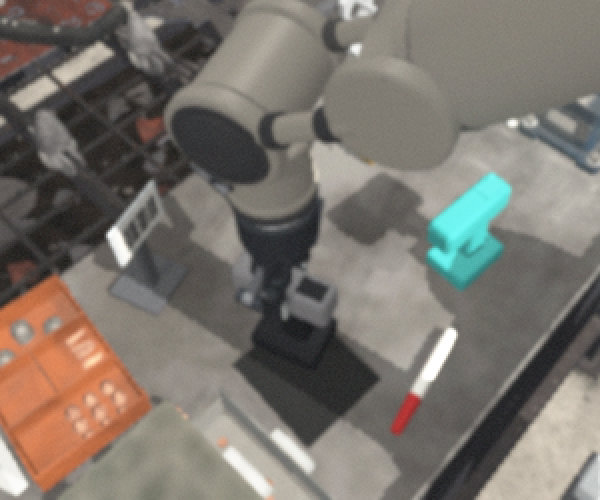

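The picture is the same as in the first scan: the scanner is upright and square to the label at crop (140,225). I'll put it back and move clear.

Run:
```python
from h import *
back(); r.reach([.3,-.35,.33],ori(40)); r.hold(.5); flaps(); print(find_scanner()); st()
```

```text
hit False
t53.5 [0.4441 0.258  0.1147] w0.0356 gf40.2 [ 0.4 -0.6 -3.4]
t55.2 [0.4436 0.2578 0.2791] w0.0701 gf0.0 [ 0.6  0.3 -0.7]
1 tongue [2, 9, 7, 5, 7] tab x past pivot None
2 tongue [5, 7, 9, 4, 5] tab x past pivot 39.5
3 tongue [3, 4, 5, 7, 7] tab x past pivot 39.4
4 tongue [4, 6, 8, 4, 8] tab x past pivot None
scanner top [448.1 257.6] [109.2  36.9] 0.4000000000000057
(array([0.44310012, 0.25756509]), 0.4000000000000057)
t58.0 [ 0.3  -0.35  0.33] w0.0703 gf0.0 [ 0.1 -0.2 -0.8]
```

```bash
python3 -c "
from h import *
print(r.finish_job())"
```

```text
the job is handed in; nothing more can be done
None
```

The job is handed in at about 58 s: I scanned the label before and after, hung both pad eyes latched on pegs 2 and 3, and stood the scanner back at the middle of its mat; the final camera check agreed, but the hand-in returned no verdict.

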